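Park a pressure roller at the top of its sloped gutter

ROBOT

A 6-joint arm with a two-finger parallel gripper is mounted at the origin on the work surface. World frame = base frame: x ahead of the robot, y to its left, z up, the work surface at z = 0. Lengths are in m, angles in rad, forces in N, time in s.
With the tool pointing down it reaches from about 0.375 to 0.925 m from the base axis. Payload 5.7 kg.
Tool frame: the origin (TCP) lies on the centre line of the jaws, within the pads' length; the fingertips stand 11 mm ahead of it and the grasp point (between the pads) lies 8 mm behind it; x points along the fingers, y is the direction in which the jaws open and shut, and the axes are right-handed (so a half turn about x gives the same grasp; the last joint's range is limited). The gripper opens to 85 mm and grips with 20 to 120 N. Pads are 22 mm wide; open, the fingers measure 114 mm over their backs; the gripper's body (76 mm by 85 mm) begins 54 mm behind the grasp point. The pads swing forward as they close: fully open they stand 13 mm farther back than shut.
Start: joints at [0.997, 0.359, 1.51, -0, 1.272, -0.115], TCP at [0.266, 0.538, 0.209] pointing down, gripper open.
Joint ranges: [-2.97, 2.97], [-1.01, 2.36], [0.21, 2.38], [-0.96, 4.11], [0.2, 2.71], [-2.98, 2.98]. Speed limits (rad/s): [2.39, 2.39, 3.14, 3.14, 3.14, 3.14].

INTERFACE

Orientations are given as a unit quaternion [w, x, y, z].
In Python, from plant import * gives the robot as it stands. The module is installed in compiled form; this text tells all that it offers.
- The arm moves only by the tool move_arm, never from a script. Its argument "plan" is text: rows parted by semicolons, each of 7 numbers parted by spaces: the shift along the world's x, y, z as a fraction of full scale, then the turn, a rotation vector about the world's x, y, z as a fraction of full scale, then the closure, from -1 (fully open) to 1 (shut). In form: tx ty tz ax ay az grip; .... A call has 1 to 20 rows; each row is the pose to reach, as a shift and turn from the pose measured when the call began, turning the shorter way round; what a row does not reach only later rows make up. Full scale, the value 1, is 25 cm for a shift and pi rad for a turn. A row lasts 1/8 s, in which the tool goes at most 62.5 mm and 10.7 degrees, less where a joint would pass 70% of its speed; a pose out of reach is approached as far as the arm can. A call with a number of a shift or a turn outside -1 to 1 is refused whole. A call with a gripper value outside its range is refused whole. The fingers move at their own pace and stop on an object; "newtons" is the grip in N (left out, the last holds). Time passes only in rows, so rows that repeat a pose let the fingers close. It gives the time, the measured TCP pose, the force and the opening at its end, in the units of the state.
- observe(): the state, without advancing time (a new reading comes with each control period).
- get_image(name): name is "side" or "top"; returns (picture, depth): 384x512x3 uint8, red, green, blue; 384x512 float32, m along the optical axis (not along the pixel's ray), 0 where there is no reading.
- calibration(name): a dict with "fx", "fy", "cx", "cy" (pixels), "k1" (the pictures are not rectified: a ray, as slopes to the right and down, at radius r is drawn at 1 + k1 r^2 times it, then the intrinsics apply), "R" (3x3) and "t" (3): a world point X has camera coordinates R X + t. Camera axes: x right, y down, z forward; pixel columns grow to the right and rows downward; lengths in m; the calibration is good to about 2 mm. A picture is of the moment at which its call begins. calibration takes no time and is no camera call.
- job_done(): hands the job in, once; it reports no verdict.
Trained networks look in the newest picture that a camera, given by its name, has taken for a name from the list of things; names that differ only in an ending like _2 or _b are one class to them, and where a whole thing is asked for, a point or a joint stands for the part that bears it (a point fixed in the world has none). Each returns a list of dicts, best first, with "score" (0 to 1); they miss things now and then, are a little off and sometimes report something else, mostly with a low value. They report only what shows in the picture. A call takes as long as a camera call. They do not tell look-alikes from the thing itself.
- spot_in(camera, thing): "at" ([column, row] as shares, 0 to 1, of the picture: columns of its width, rows of its height, amid what is visible of it).
- outline_of(camera, thing): "region" (384x512 bool, what is visible of it) and "at" ([column, row] as shares, 0 to 1, of the picture: columns of its width, rows of its height, amid what is visible of it).
The state is a dict: "t": time; "q": joint angles; "joint_vel": joint speeds; "joint_torque": joint torques, N m; "tcp_pos": TCP position; "eef_rot": TCP orientation; "force": force on the tool from outside, world axes, zero at the start; "torque": the same for the moment, N m; "grip_width": finger opening in m.
Only numpy, scipy, OpenCV 4.12 (cv2) and the standard library are available. Lean on these libraries where they do the work, as an engineer would, in place of code of your own. Each camera call takes 0.05 s, during which the arm holds its last target. There are 200 camera calls.

TASK

With the fingertips, push the green pressure roller up the sloped gutter, over the yellow spring catch and gently in against the black rubber end buffer, then let go so that it stays parked between catch and buffer and cannot roll back. Push it steadily: do not flick it, let it run away down the slope or lift it off the gutter's floor, and leave the tin, the spare roller and the brush where they are.

Things in the scene. Friction and masses are not known exactly. Their poses are not given: they have to be found in the camera images.
- gutter: Zinc sheet gutter on a dark steel stand fixed to the bench, 405 mm long, 64 mm wide, 58 mm between its side walls, which stand 20 mm above its floor all along (the roller can be pushed above them). Origin: on the bench under it, midway along the foot bar. Axes: z up, +y along the gutter to its high end, x across. Level landing from y = -215 mm (lip 10 mm high) to -100 mm, then the slope.
- bend (a point): Point on the gutter's floor, mid-width, where the level landing (floor 34 mm above the bench) ends and the slope begins: from here the floor rises at 10 degrees (0.1745 rad) towards the high end; the end plate is 292 mm up the slope. Axes as point home.
- roller: Pressure roller to park: smooth, slippery green cast nylon, a steel ball bearing in each end; 64 mm diameter, 50 mm wide, 0.2 to 0.45 kg. Origin at its centre; own x axis is its axle. It starts at rest on the level landing, axle across the gutter, free to roll; on the slope it rolls back down when let go.
- home (a point): Centre of the roller when parked, leaning back on the raised catch: mid-width, 32 mm off the sloped floor (square to it), 235 mm up the slope from the bend. Axes: y up along the slope, z square to it, x across. The catch springs up behind the roller at about this place; the roller touches the buffer 3 mm further up.
- catch_nose (a point): Centre of the round nose (radius 4 mm, 12 mm wide) of the yellow catch, in a slot in the middle of the sloped floor. Raised, the nose stands 10 mm above the floor, 25 mm down the slope from the parked roller's centre.
- catch (a joint): Lean of the yellow spring catch in rad: 0 = raised (rest); it leans up the slope as the roller rolls over it, 0.6 = pressed flush with the floor, 0.9 at most, and springs back up by itself (about 1 to 2 N at the nose). It cannot lean down the slope, so once raised behind the roller it holds it.
- buffer: Black rubber end buffer, a disc of 30 mm diameter facing down the slope in front of the end plate. Origin at the centre of its face, 32 mm above the sloped floor; +y up the slope. It gives up to 6 mm when pressed, with 0.8 N per mm (about 5 N), then is solid.
- spare_roller: Bystander, loose: spare blue nylon roller standing on its end face beside the gutter, 64 mm diameter, 50 mm high. Origin under its centre on the bench.
- tin: Bystander, loose: adhesive tin with a yellow band, 76 mm diameter, 85 mm high, standing upright. Origin under its centre on the bench.
- brush: Bystander, loose: brush lying on the bench on the side of the gutter away from the robot, about 200 mm long, less than 40 mm high.
There are look-alikes about, which are no part of the job. What is shaped like the roller but brown or pink is not meant.

How it is judged:
At the end, for the whole second after the job is handed in: The roller rests still on the gutter floor at the top, centre 5 mm below to 7 mm above the parked place along the slope and within 5 mm square to it, axle across within 0.2 rad, the catch raised behind it (under 0.15 rad); tin, spare roller and brush within 20 mm of their starts (y of roller in the frame of home between -0.005 and 0.007 m and z of roller in the frame of home between -0.005 and 0.005 m and angle between the x axis of roller and the x axis of home, either way round below 0.2 rad and value of joint catch below 0.15 rad and linear speed of roller below 0.02 m/s and distance of each of tin, spare_roller, brush from where it was at the start of the episode below 0.02 m); the robot touches nothing.
It fails at once if the roller is lifted off the gutter's floor or carried (more than about 12 mm on the slope) (z of roller in the frame of home above 0.032 m or (y of roller in the frame of home above -0.2 m and z of roller in the frame of home above 0.012 m)).
It fails at once if the roller is flicked or runs away down the gutter (faster than 0.4 m/s) (linear speed of roller above 0.4 m/s).
It fails at once if the roller is rammed against the buffer (more than 35 N) (contact force between roller and buffer above 35 N).
It fails at once if tin, spare roller or brush is disturbed (moved over 20 mm, or tin or spare roller tipped) (distance of any of tin, spare_roller, brush from where it was at the start of the episode above 0.02 m or angle between any of tin, spare_roller's own z axis and vertical above 0.3 rad).
It also fails if it takes over 51 s, if anything falls off the work surface, if the arm or the gripper's body presses on something with over 40 N, if the wrist force passes 120 N, or if a joint passes its speed limit or range.

## Working session

There is one attempt and no reset: what is moved stays moved. The work goes in short steps, Python scripts to look and compute and a tool call to move; the robot and the scene stay as the last step left them, time stands still between calls to the robot, and variables do not carry over. Pictures are saved under pics/ and viewed, about 8 in all and at most 12, crops included, and the job is handed in when it is done.

Besides the shell and the picture viewer there is one more tool, called after "Request:" by a JSON object that holds its "op" and its "data", one argument or row to a line. move_arm: Moves the arm, as the interface text tells. Its arguments: {"type":"object","properties":{"plan":{"type":"string"},"newtons":{"type":"number"}},"required":["plan"]}

```bash
mkdir -p pics; cat > h.py <<'E'
from plant import *
import numpy as np, cv2
def ray(cam,u,v):
    c=calibration(cam); p=np.array([(u-c["cx"])/c["fx"],(v-c["cy"])/c["fy"]]); s=p.copy()
    for _ in range(10): s=p/(1+c["k1"]*(s@s))
    return np.array([s[0],s[1],1.0]),np.array(c["R"]),np.array(c["t"])
def world(cam,u,v,d):
    r,R,t=ray(cam,u,v); return R.T@(r*d-t)
def cloud(cam,depth,mask):
    vs,us=np.nonzero(mask&(depth>0)); c=calibration(cam)
    p=np.stack([(us-c["cx"])/c["fx"],(vs-c["cy"])/c["fy"]],1); s=p.copy()
    for _ in range(10): s=p/(1+c["k1"]*(s**2).sum(1,keepdims=True))
    d=depth[vs,us][:,None]; X=np.hstack([s,np.ones_like(d)])*d
    return (X-np.array(c["t"]))@np.array(c["R"])
E
python3 - <<'E'
from h import *
print(observe())
ims=[]
for cam in ("side","top"):
    im,d=get_image(cam); ims.append(im); np.save(cam+"0.npy",d); cv2.imwrite(f"pics/{cam}0.png",im[...,::-1])
    for n in ("gutter","roller","catch_nose","buffer","spare_roller","tin","brush"):
        for o in outline_of(cam,n)[:4]:
            P=cloud(cam,d,o["region"]); 
            print(cam,n,round(o["score"],2),np.round(np.array(o["at"])*[512,384]),o["region"].sum(),np.round(np.median(P,0),3),np.round(P.min(0),3),np.round(P.max(0),3),im[o["region"]].mean(0).round())
    print(calibration(cam))
E
```

```text
{'t': 0.0, 'q': array([ 9.96898738e-01,  3.59524447e-01,  1.51144523e+00, -7.35049117e-07,
        1.27254479e+00, -1.15105213e-01]), 'joint_vel': array([ 1.26471760e-05, -1.14972727e-03,  1.25827918e-03, -2.17819037e-03,
       -6.60416955e-06,  4.13804478e-04]), 'joint_torque': array([ 8.23209193e-04, -5.27633929e+01, -2.78616393e+01, -2.28923391e-04,
        1.30609242e-02, -1.35038707e-05]), 'tcp_pos': array([0.26532093, 0.53731613, 0.20773722]), 'eef_rot': array([ 0.68835378,  0.16014893,  0.68881226, -0.16142818]), 'force': array([ 0.62349706, -0.46059009,  0.04436326]), 'torque': array([-0.00234211,  0.01042951, -0.01317038]), 'grip_width': 0.08537646346822948}
side gutter 0.84 [246. 191.] 7919 [0.53  0.059 0.049] [ 0.452 -0.158 -0.004] [0.625 0.47  0.141] [137. 133. 132.]
side roller 0.98 [239. 328.] 1974 [ 0.483 -0.249  0.055] [ 0.455 -0.267 -0.003] [ 0.519 -0.162  0.067] [199. 125. 146.]
side roller 0.6 [274. 223.] 1524 [ 0.559 -0.088  0.085] [ 0.53  -0.105 -0.001] [0.617 0.045 0.1  ] [55. 92. 70.]
side roller 0.57 [352. 239.] 1404 [ 0.687 -0.104  0.051] [ 0.664 -0.121 -0.0
[... 1965 characters left out ...]
0.129] [64. 63. 61.]
top spare_roller 0.55 [277. 268.] 1017 [ 0.424 -0.034  0.05 ] [ 0.393 -0.072 -0.003] [ 0.456 -0.003  0.054] [ 84.  95. 117.]
top tin 0.89 [211. 292.] 1589 [0.385 0.085 0.084] [ 0.338  0.05  -0.002] [0.421 0.135 0.089] [171. 168. 160.]
top brush 0.62 [217. 151.] 1455 [0.642 0.076 0.017] [ 0.562  0.043 -0.003] [0.763 0.106 0.071] [128. 120. 109.]
{'fx': 406.0261099069049, 'fy': 406.0261099069049, 'cx': 252.13249179649637, 'cy': 185.08804300329513, 'k1': -0.002931528572321851, 'R': array([[ 0.00561252, -0.99991687,  0.01160805],
       [-0.98994924, -0.00719623, -0.14123996],
       [ 0.14131175, -0.01069867, -0.98990733]]), 't': array([0.00850545, 0.5703601 , 0.72197371])}
```

```bash
python3 - <<'E'
from h import *
for c in ("side","top"):
    cv2.imwrite(f"pics/{c}0b.png",cv2.resize(cv2.imread(f"pics/{c}0.png"),(768,576),interpolation=cv2.INTER_CUBIC))
# gutter axis fit
for cam in ("side","top"):
    d=np.load(cam+"0.npy"); im,_=get_image(cam)
    r=[o for o in outline_of(cam,"gutter")][0]["region"]
    P=cloud(cam,d,r); P=P[P[:,2]>0.025]
    # min area rectangle
    rect=cv2.minAreaRect(P[:,:2].astype(np.float32)); print(cam,rect)
    (cx,cy),(w,h),a=rect
    for y in np.arange(-0.16,0.28,0.03):
        s=P[abs(P[:,1]-y)<0.006]
        if len(s): print(round(y,3),len(s),np.percentile(s[:,0],[2,50,98]).round(3),np.percentile(s[:,2],[5,50,97]).round(3))
E
```

```text
side ((0.5361329913139343, 0.04750913381576538), (0.06576060503721237, 0.4104858934879303), 12.178133964538574)
-0.16 86 [0.548 0.554 0.564] [0.03  0.037 0.047]
-0.13 279 [0.541 0.578 0.607] [0.033 0.035 0.055]
-0.1 257 [0.535 0.572 0.6  ] [0.033 0.035 0.055]
-0.07 44 [0.528 0.53  0.532] [0.03  0.044 0.055]
-0.04 41 [0.522 0.523 0.526] [0.031 0.047 0.056]
-0.01 68 [0.515 0.518 0.535] [0.035 0.041 0.061]
0.02 221 [0.509 0.546 0.573] [0.041 0.044 0.064]
0.05 214 [0.502 0.539 0.567] [0.047 0.049 0.07 ]
0.08 198 [0.496 0.533 0.56 ] [0.051 0.055 0.076]
0.11 187 [0.489 0.525 0.555] [0.057 0.06  0.081]
0.14 170 [0.483 0.519 0.547] [0.063 0.066 0.086]
0.17 150 [0.476 0.519 0.541] [0.067 0.072 0.092]
0.2 148 [0.471 0.508 0.534] [0.074 0.076 0.098]
0.23 264 [0.465 0.489 0.527] [0.049 0.098 0.138]
top ((0.42437317967414856, -0.03443443030118942), (0.06271430104970932, 0.06071893498301506), 26.147172927856445)
-0.07 16 [0.415 0.424 0.432] [0.047 0.049 0.05 ]
-0.04 214 [0.395 0.424 0.453] [0.048 0.05  0.052]
-0.01 148 [0.404 0.425 0.447] [0.047 0.05  0.052]
```

View pics/side0b.png

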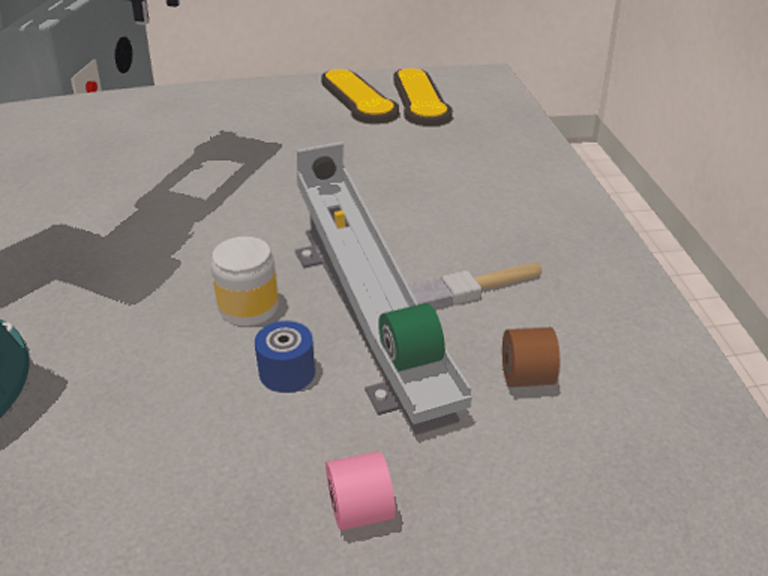

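View pics/top0b.png

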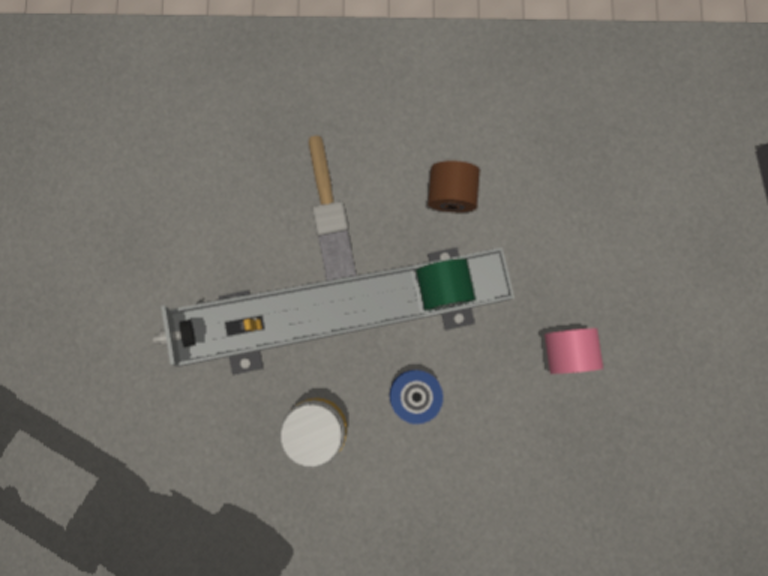

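```bash
cat >> h.py <<'E'
from scipy.spatial.transform import Rotation as Ro
th=np.deg2rad(12.18); U=np.array([-np.sin(th),np.cos(th)]); E=np.array([np.cos(th),np.sin(th)])
C0=np.array([0.541,0.02])
def se(P): 
    D=np.atleast_2d(P)[:,:2]-C0; return D@U,D@E
E
python3 - <<'E'
from h import *
from scipy.optimize import least_squares
for cam in ("side","top"):
    im,d=get_image(cam); P=cloud(cam,d,np.ones(d.shape,bool)); s,e=se(P); z=P[:,2]
    m=(abs(e)<0.022)&(abs(e)>0.009); f=m&(s>0.0)&(s<0.17)&(z>0.02)&(z<0.08); a=np.polyfit(s[f],z[f],1)
    g=m&(s<-0.135)&(s>-0.16)&(z>0.02)&(z<0.05); zl=np.median(z[g])
    print(cam,"slope deg",np.degrees(np.arctan(a[0])),"landing z",zl,"bend s",(zl-a[1])/a[0],(0.034-a[1])/a[0])
    h=(z>0.02)&(abs(e)<0.03); print("low end s",np.percentile(s[h&(s<-0.1)&(s>-0.2)],[0.5,1,3]))
    for s0 in (-.15,-.02,.05,.12,.18):
        w=(abs(s-s0)<.008)&(z>a[1]+a[0]*max(s0,-.05)+0.008)&(abs(e)<.05)&(z<.12)
        print("walls",s0,np.percentile(e[w],[2,98]).round(4))
    hsv=cv2.cvtColor(im,cv2.COLOR_RGB2HSV); G=cv2.inRange(hsv,(60,100,20),(90,255,255))>0
    Q=cloud(cam,d,G); sq,eq=se(Q); k=(abs(sq+0.09)<0.08)&(abs(eq)<.04)&(Q[:,2]>.03)
    sq,eq,zq=sq[k],eq[k],Q[k,2]
    r=least_squares(lambda p:np.hypot(sq-p[0],zq-p[1])-0.032,[-.09,.066],loss="soft_l1",f_scale=.002)
    print("roller s,z",r.x,len(sq),"e",np.percentile(eq,[2,98]),"axle e-range")
    b=(abs(e)<0.013)&(z>.1)&(z<.128)&(s>.19)&(s<.25); print("buffer s",np.percentile(s[b],[5,25,50]))
o=observe(); R=Ro.from_quat(np.roll(o["eef_rot"],-1)); print(R.as_matrix().round(3))
for sg in (1,-1):
    y=sg*np.array([*E,0]); x=np.array([0,0,-1.]); T=Ro.from_matrix(np.stack([x,y,np.cross(x,y)],1)); print(sg,(T*R.inv()).as_rotvec()/np.pi)
print(o["t"],o["tcp_pos"],o["q"])
E
```

```text
side slope deg 9.86185571034196 landing z 0.03447305039129601 bend s -0.05296817135462978 -0.05568932274966543
low end s [-0.17601123 -0.17574693 -0.17531296]
walls -0.15 [-0.0307  0.0333]
walls -0.02 [-0.0311  0.0332]
walls 0.05 [-0.0311  0.033 ]
walls 0.12 [-0.0314  0.033 ]
walls 0.18 [-0.0311  0.0329]
roller s,z [-0.09111863  0.06553966] 969 e [-0.02372761  0.02451765] axle e-range
buffer s [0.20096281 0.2033655  0.20543205]
top slope deg 10.021007529538295 landing z 0.03350450471227958 bend s -0.05514978828946421 -0.0523457072925451
low end s [-0.17393188 -0.17349812 -0.1720377 ]
walls -0.15 [-0.033   0.0311]
walls -0.02 [-0.0329  0.0305]
walls 0.05 [-0.0331  0.0308]
walls 0.12 [-0.033   0.0303]
walls 0.18 [-0.0331  0.0307]
roller s,z [-0.09073582  0.06534333] 910 e [-0.02503961  0.02161053] axle e-range
buffer s [0.20309348 0.2069301  0.21752435]
[[-0.     0.443  0.897]
 [-0.     0.897 -0.443]
 [-1.    -0.    -0.   ]]
1 [ 3.44056372e-05 -4.60731912e-05 -2.86282903e-01]
-1 [5.54413965e-05 4.14014424e-05 7.13717094e-01]
1.1 [0.26570033 0.53789186 0.20853839] [ 9.96899032e-01  3.58820321e-01  1.51044267e+00 -1.71870193e-05
  1.27250351e+00 -1.15061287e-01]
```

Request:
{"op": "move_arm", "data": {
  "plan": "0.2 -0.45 0 0 0 -0.1 1;0.41 -0.89 0 0 0 -0.2 1;0.41 -0.89 0 0 0 -0.286 1;0.41 -0.89 0 0 0 -0.286 1;0.41 -0.89 0 0 0 -0.286 1;0.41 -0.89 0 0 0 -0.286 1",
  "newtons": 20
}}

```text
t: 1.85
tcp_pos: [0.3686, 0.3149, 0.2088]
eef_rot: [0.55, 0.444, 0.55, -0.444]
force: [-0.4, 0.2, 0.3]
grip_width: -0.0
```

Request:
{"op": "move_arm", "data": {
  "plan": "0.41 -0.89 0 0 0 0 1;0.41 -0.89 0 0 0 0 1;0.41 -0.89 0 0 0 0 1;0.41 -0.89 0 0 0 0 1;0.41 -0.89 0 0 0 0 1"
}}

```text
t: 2.48
tcp_pos: [0.4733, 0.0899, 0.209]
eef_rot: [0.551, 0.444, 0.55, -0.444]
force: [0.2, 0.6, -0.6]
grip_width: -0.0002
```

Request:
{"op": "move_arm", "data": {
  "plan": "0.41 -0.89 0 0 0 0 1;0.41 -0.89 0 0 0 0 1;0.41 -0.89 0 0 0 0 1;0.41 -0.89 0 0 0 0 1;0.41 -0.89 0 0 0 0 1;0.41 -0.89 0 0 0 0 1"
}}

```text
t: 3.22
tcp_pos: [0.5754, -0.1306, 0.2084]
eef_rot: [0.551, 0.444, 0.551, -0.443]
force: [0.4, -0.6, 0.6]
grip_width: -0.0001
```

Request:
{"op": "move_arm", "data": {
  "plan": "-0.008 0 -0.2 0 0 0 1;-0.008 0 -0.4 0 0 0 1;-0.008 0 -0.4 0 0 0 1;-0.008 0 -0.4 0 0 0 1"
}}

```text
t: 3.72
tcp_pos: [0.5742, -0.1295, 0.11]
eef_rot: [0.552, 0.443, 0.551, -0.442]
force: [0.7, 0.1, 0.6]
grip_width: 0.0001
```

```bash
python3 - <<'E'
from h import *
im,d=get_image("side"); a=im[180:330,200:380]; 
im2,d2=get_image("top"); b=im2[130:280,250:430]
cv2.imwrite("pics/a1.png",cv2.resize(np.hstack([a,b])[...,::-1],(792,330),interpolation=cv2.INTER_CUBIC))
for c,dd in (("side",d),("top",d2)):
    P=cloud(c,dd,np.ones(dd.shape,bool)); s,e=se(P); k=(s<-.128)&(s>-.2)&(abs(e)<.028)&(P[:,2]>.065)&(P[:,2]<.16)
    for z0 in np.arange(.07,.16,.01):
        q=k&(abs(P[:,2]-z0)<.005)
        if q.sum()>3: print(c,z0.round(3),q.sum(),s[q].min().round(4),s[q].max().round(4),e[q].min().round(4),e[q].max().round(4))
    print(P[k,2].min() if k.any() else None)
o=observe();print(o["tcp_pos"],se(o["tcp_pos"]))
E
```

```text
side 0.14 76 -0.1667 -0.1495 -0.0117 0.015
side 0.15 118 -0.1663 -0.1487 -0.0124 0.0158
0.13312738197452695
top 0.14 14 -0.1473 -0.143 -0.0083 0.0096
top 0.15 14 -0.1437 -0.143 -0.0062 0.0059
0.13739739762056816
[ 0.57522551 -0.13049511  0.11095161] (array([-0.15432843]), array([0.00170308]))
```

View pics/a1.png

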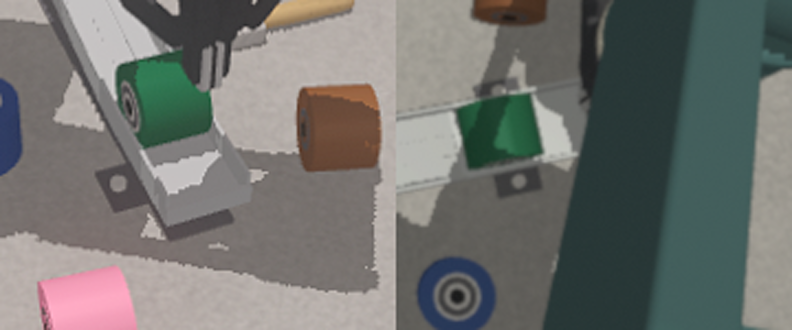

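```bash
python3 - <<'E'
from h import *
c=calibration("side")
for z in (.09,.10,.11,.133):
    X=c["R"]@np.array([.575,-.1305,z])+c["t"]; p=X[:2]/X[2]; p=p*(1+c["k1"]*(p@p)); print(z,p*c["fx"]+[c["cx"],c["cy"]],X[2])
im,d=get_image("side")
for v in range(196,226,2):
    print(v,[f"{world('side',u,v,d[v,u])[1]:.3f}/{world('side',u,v,d[v,u])[2]:.3f}" for u in range(286,306,3)])
for v in range(190,230,4): print(v,[tuple(int(t) for t in im[v,u]) for u in range(286,306,6)])
E
```

```text
0.09 [290.76396485 239.04905515] 0.729944200046126
0.1 [291.09560053 234.09042067] 0.723793000500441
0.11 [291.431862   229.04097451] 0.717641800954756
0.133 [292.22307164 217.07274012] 0.7034940419996806
196 ['-0.143/0.183', '-0.146/0.185', '-0.146/0.184', '-0.144/0.182', '-0.137/0.176', '-0.143/0.180', '-0.143/0.179']
198 ['-0.141/0.178', '-0.146/0.182', '-0.146/0.181', '-0.145/0.179', '-0.137/0.173', '-0.140/0.175', '-0.143/0.177']
200 ['-0.141/0.174', '-0.147/0.178', '-0.146/0.177', '-0.146/0.177', '-0.140/0.172', '-0.139/0.170', '-0.136/0.167']
202 ['-0.131/0.162', '-0.141/0.170', '-0.144/0.172', '-0.142/0.170', '-0.141/0.168', '-0.140/0.168', '-0.135/0.163']
204 ['-0.135/0.163', '-0.140/0.166', '-0.139/0.164', '-0.142/0.167', '-0.140/0.164', '-0.140/0.164', '-0.136/0.159']
206 ['-0.138/0.162', '-0.142/0.164', '-0.139/0.161', '-0.142/0.163', '-0.141/0.162', '-0.142/0.162', '-0.136/0.156']
208 ['-0.137/0.157', '-0.140/0.159', '-0.140/0.158', '-0.144/0.161', '-0.142/0.159', '-0.142/0.158', '-0.134/0.150']
210 ['-0.137/0.154', '-0.139/0.154', '-0.140/0.155', '-0.142/0.156', '-0.142
[... 797 characters left out ...]
0.084', '-0.003/0.000', '-0.006/0.002', '-0.006/0.001']
190 [(59, 59, 59), (60, 58, 59), (58, 57, 58), (60, 58, 60)]
194 [(61, 60, 62), (60, 60, 61), (58, 58, 59), (59, 58, 60)]
198 [(59, 60, 60), (60, 59, 59), (56, 56, 56), (60, 59, 60)]
202 [(59, 59, 60), (65, 63, 65), (58, 55, 55), (57, 55, 56)]
206 [(59, 59, 59), (88, 86, 88), (53, 49, 50), (54, 54, 54)]
210 [(58, 57, 59), (107, 104, 105), (51, 48, 48), (52, 52, 53)]
214 [(56, 66, 60), (126, 122, 122), (70, 67, 66), (181, 174, 168)]
218 [(47, 117, 79), (128, 124, 123), (103, 100, 100), (181, 174, 169)]
222 [(47, 109, 76), (54, 109, 80), (180, 174, 168), (182, 174, 170)]
226 [(46, 104, 73), (46, 100, 71), (176, 168, 164), (182, 176, 170)]
```

Request:
{"op": "move_arm", "data": {
  "plan": "0 0 -0.06 0 0 0 1;0 0 -0.12 0 0 0 1;0 0 -0.12 0 0 0 1;0 0 -0.12 0 0 0 1"
}}

```text
t: 4.38
tcp_pos: [0.5749, -0.1308, 0.0805]
eef_rot: [0.552, 0.444, 0.55, -0.443]
force: [-0.1, -0.0, 0.1]
grip_width: 0.0001
```

```bash
cat > tip.py <<'E'
from h import *
im,d=get_image("side"); o=observe(); print(o["t"],o["tcp_pos"],se(o["tcp_pos"]),o["force"])
P=cloud("side",d,np.ones(d.shape,bool)); g=cv2.cvtColor(im,cv2.COLOR_RGB2HSV)[...,1][d>0]
s,e=se(P); ts,te=se(o["tcp_pos"])
k=(abs(s-ts)<.03)&(abs(e)<.024)&(P[:,2]>.05)&(g<70)
zs=P[k,2]; print("tip z pct",np.percentile(zs,[0,1,3,5,10]).round(4))
for z0 in np.arange(.06,.2,.015):
    q=k&(abs(P[:,2]-z0)<.006)
    if q.sum()>3: print(z0.round(3),q.sum(),"s",s[q].min().round(4),s[q].max().round(4),"e",e[q].min().round(4),e[q].max().round(4))
E
python3 tip.py; python3 - <<'E'
from h import *
im,d=get_image("side")
cv2.imwrite("pics/a2.png",cv2.resize(im[100:300,190:390][...,::-1],(600,600),interpolation=cv2.INTER_CUBIC))
E
```

```text
4.425 [ 0.57521252 -0.13083766  0.08075517] (array([-0.15466053]), array([0.00161811])) [ 0.44102892 -0.2090476   0.11518434]
tip z pct [0.1046 0.11   0.115  0.1194 0.1292]
0.105 31 s -0.1668 -0.1555 e -0.0093 0.0156
0.12 125 s -0.1677 -0.1503 e -0.0119 0.0161
0.135 120 s -0.168 -0.1508 e -0.012 0.0158
0.15 209 s -0.1702 -0.1449 e -0.0234 0.024
0.165 145 s -0.1745 -0.1451 e -0.0238 0.0183
0.18 177 s -0.1744 -0.1616 e -0.0224 0.0193
0.195 213 s -0.1772 -0.1646 e -0.0235 0.0202
```

View pics/a2.png

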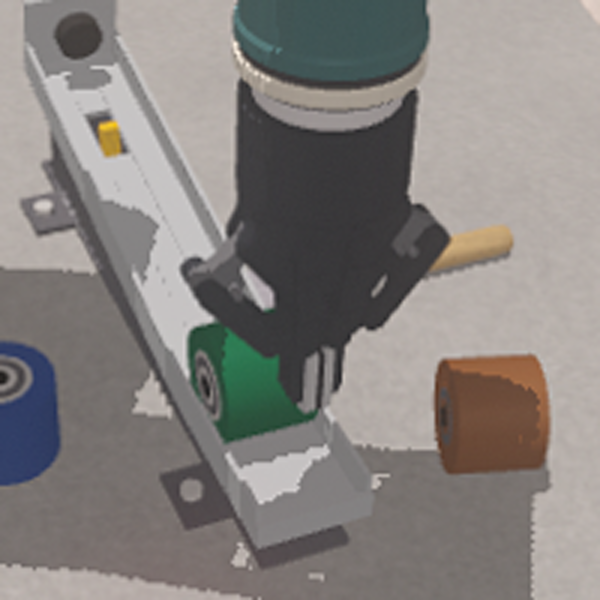

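Request:
{"op": "move_arm", "data": {
  "plan": "-0.006 0 -0.06 0 0 0 1;-0.006 0 -0.12 0 0 0 1;-0.006 0 -0.12 0 0 0 1;-0.006 0 -0.12 0 0 0 1"
}}

```text
t: 4.97
tcp_pos: [0.5738, -0.1309, 0.0506]
eef_rot: [0.552, 0.444, 0.55, -0.442]
force: [0.1, -0.3, 0.8]
grip_width: -0.0001
```

```bash
python3 tip.py; python3 - <<'E'
from h import *
im,d=get_image("side")
cv2.imwrite("pics/a3.png",cv2.resize(im[180:290,230:340][...,::-1],(600,600),interpolation=cv2.INTER_CUBIC))
E
```

```text
5.025 [ 0.57407739 -0.13092987  0.05100756] (array([-0.15451116]), array([0.00048908])) [ 0.53970931 -0.31996594  0.13759694]
tip z pct [0.0734 0.08   0.0853 0.0886 0.0978]
0.075 22 s -0.1666 -0.1563 e -0.0058 0.0112
0.09 125 s -0.1674 -0.1483 e -0.0126 0.0157
0.105 114 s -0.1669 -0.1486 e -0.013 0.0142
0.12 173 s -0.1694 -0.1451 e -0.0236 0.0239
0.135 129 s -0.1723 -0.1445 e -0.0239 0.0239
0.15 156 s -0.1741 -0.1636 e -0.0239 0.0182
0.165 191 s -0.1767 -0.1644 e -0.0237 0.02
0.18 224 s -0.1762 -0.1648 e -0.0232 0.0234
0.195 5 s -0.1829 -0.165 e -0.0234 -0.0202
```

View pics/a3.png

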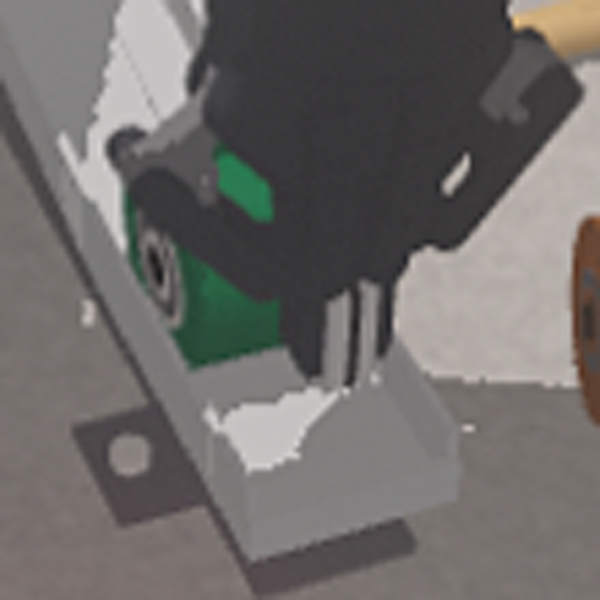

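Request:
{"op": "move_arm", "data": {
  "plan": "0 0 -0.008 0 0 0 1;0 0 -0.016 0 0 0 1;0 0 -0.024 0 0 0 1;0 0 -0.032 0 0 0 1;0 0 -0.032 0 0 0 1"
}}

```text
t: 5.7
tcp_pos: [0.5741, -0.1309, 0.043]
eef_rot: [0.552, 0.444, 0.55, -0.442]
force: [0.3, -0.9, -0.3]
grip_width: 0.0003
```

Request:
{"op": "move_arm", "data": {
  "plan": "0 0 -0.008 0 0 0 1;0 0 -0.016 0 0 0 1;0 0 -0.028 0 0 0 1;0 0 -0.028 0 0 0 1"
}}

```text
t: 6.2
tcp_pos: [0.5738, -0.1308, 0.0357]
eef_rot: [0.552, 0.444, 0.55, -0.442]
force: [0.3, -0.0, -0.4]
grip_width: 0.0004
```

```bash
python3 tip.py
```

```text
6.25 [ 0.5739158  -0.13088162  0.03579944] (array([-0.1544299]), array([0.0003413])) [-0.68866076  0.33720784 -0.18749522]
tip z pct [0.0599 0.0648 0.0696 0.0734 0.0825]
0.06 24 s -0.1664 -0.1593 e -0.0096 0.0084
0.075 116 s -0.1682 -0.1483 e -0.0129 0.0147
0.09 107 s -0.1685 -0.1497 e -0.0129 0.0155
0.105 156 s -0.17 -0.1468 e -0.0238 0.0237
0.12 132 s -0.1726 -0.1447 e -0.024 0.0233
0.135 159 s -0.1736 -0.1622 e -0.0231 0.0181
0.15 179 s -0.1759 -0.1644 e -0.0237 0.0202
0.165 216 s -0.1763 -0.1641 e -0.0239 0.0235
0.18 5 s -0.1675 -0.1653 e -0.0237 -0.02
0.195 10 s -0.1844 -0.1803 e -0.0238 -0.0214
```

Request:
{"op": "move_arm", "data": {
  "plan": "0 0 -0.01 0 0 0 1;0 0 -0.02 0 0 0 1;-0.003 0.016 -0.02 0 0 0 1;-0.007 0.031 -0.02 0 0 0 1;-0.010 0.047 -0.02 0 0 0 1;-0.014 0.063 -0.02 0 0 0 1;-0.017 0.078 -0.02 0 0 0 1;-0.020 0.094 -0.02 0 0 0 1;-0.024 0.109 -0.02 0 0 0 1;-0.027 0.125 -0.02 0 0 0 1;-0.030 0.141 -0.02 0 0 0 1;-0.034 0.156 -0.02 0 0 0 1;-0.037 0.172 -0.02 0 0 0 1;-0.041 0.188 -0.02 0 0 0 1;-0.044 0.203 -0.02 0 0 0 1"
}}

```text
t: 8.12
tcp_pos: [0.5628, -0.0798, 0.0308]
eef_rot: [0.552, 0.444, 0.55, -0.442]
force: [-1.0, 0.0, 0.2]
grip_width: 0.0001
```

```bash
cat > rol.py <<'E'
from h import *
from scipy.optimize import least_squares
for cam in ("side","top"):
    im,d=get_image(cam); hsv=cv2.cvtColor(im,cv2.COLOR_RGB2HSV); G=(cv2.inRange(hsv,(60,100,15),(88,255,255))>0)
    Q=cloud(cam,d,G); k0=d[G]>0; sq,eq=se(Q); k=(abs(eq)<.027)&(sq>-.2)&(sq<.25)&(Q[:,2]>.035)&(Q[:,2]<.15)
    if k.sum()<30: print(cam,"few",k.sum()); continue
    sq,eq,zq=sq[k],eq[k],Q[k,2]
    r=least_squares(lambda p:np.hypot(sq-p[0],zq-p[1])-0.032,[np.median(sq),np.median(zq)-.02],loss="soft_l1",f_scale=.002)
    b=-0.0565; ds=r.x[0]-b; c,s_=np.cos(np.radians(10)),np.sin(np.radians(10)); dz=r.x[1]-.034
    print(cam,k.sum(),"s,z",r.x.round(4),"e",np.percentile(eq,[1,99]).round(4),"home yz",round(ds*c+dz*s_-.235,4),round(-ds*s_+dz*c-.032,4))
o=observe(); print(o["t"],o["tcp_pos"].round(4),"s,e",np.round(se(o["tcp_pos"]),4).ravel(),o["force"].round(2))
E
python3 rol.py
```

```text
side 197 s,z [-0.0588  0.0663] e [-0.025   0.0256] home yz -0.2316 0.0002
top 321 s,z [-0.0588  0.0654] e [-0.0237  0.0232] home yz -0.2319 -0.0006
8.225 [ 0.5627 -0.0797  0.0308] s,e [-0.102   0.0002] [ 0.22 -0.87  0.01]
```

Request:
{"op": "move_arm", "data": {
  "plan": "-0.004 0.020 0.004 0 0 0 1;-0.008 0.039 0.007 0 0 0 1;-0.013 0.059 0.011 0 0 0 1;-0.017 0.078 0.014 0 0 0 1;-0.021 0.098 0.018 0 0 0 1;-0.025 0.117 0.021 0 0 0 1;-0.030 0.137 0.025 0 0 0 1;-0.034 0.156 0.028 0 0 0 1;-0.038 0.176 0.032 0 0 0 1;-0.042 0.196 0.035 0 0 0 1;-0.046 0.215 0.039 0 0 0 1;-0.051 0.235 0.042 0 0 0 1;-0.055 0.254 0.046 0 0 0 1;-0.059 0.274 0.049 0 0 0 1;-0.063 0.293 0.053 0 0 0 1;-0.068 0.313 0.056 0 0 0 1;-0.072 0.332 0.060 0 0 0 1;-0.076 0.352 0.063 0 0 0 1;-0.080 0.371 0.067 0 0 0 1;-0.084 0.391 0.070 0 0 0 1"
}}

```text
t: 10.72
tcp_pos: [0.5416, 0.0184, 0.0483]
eef_rot: [0.552, 0.444, 0.55, -0.442]
force: [-0.6, -2.5, 1.2]
grip_width: -0.0
```

```bash
python3 rol.py
```

```text
side 204 s,z [0.0408 0.0836] e [-0.0234  0.025 ] home yz -0.1306 -0.0001
top 360 s,z [0.0421 0.0832] e [-0.0239  0.0077] home yz -0.1293 -0.0007
10.825 [0.5411 0.0189 0.0482] s,e [-0.0011 -0.0002] [ 0.07 -0.37  0.59]
```

Request:
{"op": "move_arm", "data": {
  "plan": "-0.004 0.020 0.004 0 0 0 1;-0.008 0.039 0.007 0 0 0 1;-0.013 0.059 0.011 0 0 0 1;-0.017 0.078 0.014 0 0 0 1;-0.021 0.098 0.018 0 0 0 1;-0.025 0.117 0.021 0 0 0 1;-0.030 0.137 0.025 0 0 0 1;-0.034 0.156 0.028 0 0 0 1;-0.038 0.176 0.032 0 0 0 1;-0.042 0.196 0.035 0 0 0 1;-0.046 0.215 0.039 0 0 0 1;-0.051 0.235 0.042 0 0 0 1;-0.055 0.254 0.046 0 0 0 1;-0.059 0.274 0.049 0 0 0 1;-0.063 0.293 0.053 0 0 0 1;-0.068 0.313 0.056 0 0 0 1;-0.072 0.332 0.060 0 0 0 1;-0.076 0.352 0.063 0 0 0 1"
}}

```text
t: 13.08
tcp_pos: [0.5228, 0.1065, 0.0644]
eef_rot: [0.553, 0.444, 0.55, -0.442]
force: [1.5, -6.2, 2.6]
grip_width: 0.0002
```

```bash
python3 rol.py
```

```text
side 167 s,z [0.131  0.0999] e [-0.0224  0.0266] home yz -0.0389 0.0003
top 35 s,z [0.1314 0.0994] e [-0.0237 -0.0165] home yz -0.0386 -0.0002
13.175 [0.5225 0.1071 0.0643] s,e [0.089  0.0003] [ 2.42 -2.81  1.58]
```

Request:
{"op": "move_arm", "data": {
  "plan": "-0.003 0.012 0.002 0 0 0 1;-0.005 0.023 0.004 0 0 0 1;-0.008 0.035 0.006 0 0 0 1;-0.010 0.047 0.008 0 0 0 1;-0.013 0.059 0.011 0 0 0 1;-0.015 0.070 0.013 0 0 0 1;-0.018 0.082 0.015 0 0 0 1;-0.020 0.094 0.017 0 0 0 1;-0.023 0.106 0.019 0 0 0 1;-0.025 0.117 0.021 0 0 0 1;-0.028 0.129 0.023 0 0 0 1;-0.030 0.141 0.025 0 0 0 1;-0.030 0.141 0.025 0 0 0 1"
}}

```text
t: 14.8
tcp_pos: [0.5147, 0.1428, 0.0704]
eef_rot: [0.552, 0.444, 0.55, -0.442]
force: [-0.6, 0.0, 0.0]
grip_width: -0.0
```

```bash
python3 rol.py; python3 - <<'E'
from h import *
im,d=get_image("side"); im2,_=get_image("top")
cv2.imwrite("pics/a4.png",cv2.resize(np.hstack([im[80:200,180:300],im2[170:290,80:200]])[...,::-1],(800,400),interpolation=cv2.INTER_CUBIC))
E
```

```text
side 144 s,z [0.1723 0.1077] e [-0.0222  0.0268] home yz 0.0031 0.0009
top few 0
14.9 [0.5148 0.1425 0.0704] s,e [0.1253 0.0003] [ 0.72  0.02 -0.  ]
```

View pics/a4.png

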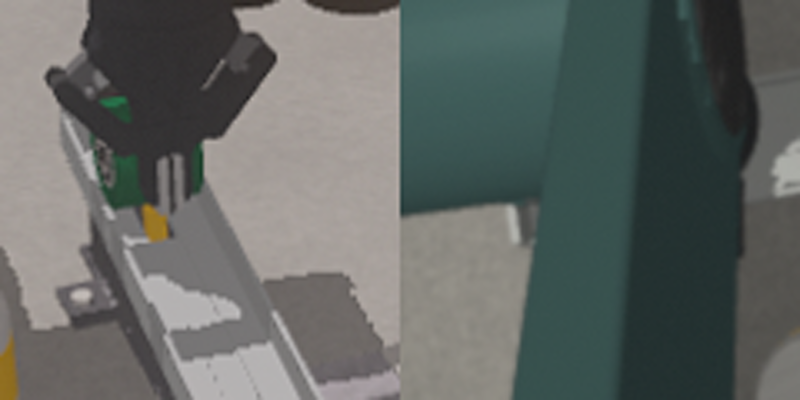

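Request:
{"op": "move_arm", "data": {
  "plan": "-0.001 0.004 0.001 0 0 0 1;-0.002 0.008 0.001 0 0 0 1;-0.003 0.012 0.002 0 0 0 1;-0.003 0.016 0.003 0 0 0 1;-0.004 0.020 0.004 0 0 0 1;-0.005 0.023 0.004 0 0 0 1;-0.005 0.023 0.004 0 0 0 1"
}}

```text
t: 15.88
tcp_pos: [0.5143, 0.1477, 0.0718]
eef_rot: [0.553, 0.444, 0.55, -0.442]
force: [2.1, -5.0, 2.7]
grip_width: -0.0003
```

```bash
python3 rol.py
```

```text
side 132 s,z [0.1732 0.1078] e [-0.0219  0.0269] home yz 0.004 0.0008
top few 0
15.975 [0.5143 0.1477 0.0718] s,e [0.1305 0.0008] [ 0.73 -5.42  2.52]
```

Request:
{"op": "move_arm", "data": {
  "plan": "-0.001 0.003 0 0 0 0 1;-0.001 0.006 0.001 0 0 0 1;-0.001 0.006 0.001 0 0 0 1"
}}

```text
t: 16.35
tcp_pos: [0.5145, 0.1486, 0.0723]
eef_rot: [0.553, 0.444, 0.549, -0.442]
force: [0.2, -6.1, 4.2]
grip_width: -0.0003
```

```bash
python3 rol.py
```

```text
side 153 s,z [0.1736 0.1079] e [-0.022   0.0269] home yz 0.0044 0.0009
top few 0
16.45 [0.5145 0.1485 0.0723] s,e [0.1313 0.0012] [ 0.18 -5.29  4.06]
```

Request:
{"op": "move_arm", "data": {
  "plan": "0.001 -0.004 -0.001 0 0 0 1;0.002 -0.008 -0.001 0 0 0 1;0.003 -0.012 -0.002 0 0 0 1;0.003 -0.016 -0.003 0 0 0 1;0.004 -0.020 -0.004 0 0 0 1;0.005 -0.023 -0.004 0 0 0 1;0.006 -0.027 -0.005 0 0 0 1;0.007 -0.031 -0.006 0 0 0 1;0.008 -0.035 -0.006 0 0 0 1;0.009 -0.04 -0.006 0 0 0 1;0.009 -0.04 -0.006 0 0 0 1"
}}

```text
t: 17.82
tcp_pos: [0.5168, 0.1384, 0.0708]
eef_rot: [0.553, 0.444, 0.549, -0.442]
force: [-0.5, -0.1, 0.0]
grip_width: -0.0001
```

```bash
python3 rol.py
```

```text
side 155 s,z [0.1695 0.1073] e [-0.0222  0.0267] home yz 0.0003 0.0009
top few 0
17.925 [0.5167 0.1385 0.0708] s,e [0.121  0.0013] [-0.46  0.03  0.03]
```

Request:
{"op": "move_arm", "data": {
  "plan": "0.008 -0.04 0 0 0 0 1;0.017 -0.078 0 0 0 0 1;0.025 -0.117 0 0 0 0 1;0.034 -0.156 0 0 0 0 1;0.034 -0.156 0.1 0 0 0 1;0.034 -0.156 0.25 0 0 0 1;0.034 -0.156 0.45 0 0 0 1;0.034 -0.156 0.65 0 0 0 1;0.034 -0.5 0.65 0 0 0 1;0.034 -0.8 0.65 0 0 0 1;0.034 -0.9 0.65 0 0 0 1;0.034 -0.9 0.65 0 0 0 1;0.034 -0.9 0.65 0 0 0 1"
}}

```text
t: 19.55
tcp_pos: [0.5249, -0.0867, 0.2331]
eef_rot: [0.553, 0.444, 0.549, -0.442]
force: [-0.1, 0.6, 0.5]
grip_width: -0.0001
```

```bash
python3 rol.py; python3 - <<'E'
from h import *
im,d=get_image("side"); im2,_=get_image("top")
cv2.imwrite("pics/a5.png",cv2.resize(np.hstack([im[80:200,180:300],im2[170:290,80:200]])[...,::-1],(800,400),interpolation=cv2.INTER_CUBIC))
for n in ("spare_roller","tin","brush"):
    for o in outline_of("side",n)[:1]:
        P=cloud("side",d,o["region"]); print(n,round(o["score"],2),np.round(np.array(o["at"])*[512,384]),np.round(np.median(P,0),3))
E
```

```text
side 687 s,z [0.1692 0.1062] e [-0.0216  0.0265] home yz -0.0002 -0.0001
top 1106 s,z [0.1698 0.1057] e [-0.0223  0.0256] home yz 0.0003 -0.0007
19.65 [ 0.525  -0.0855  0.2331] s,e [-0.0997 -0.0379] [-0.01  0.53 -0.7 ]
spare_roller 0.6 [191. 236.] [ 0.427 -0.053  0.048]
tin 0.62 [164. 188.] [0.387 0.061 0.066]
brush 0.74 [306. 192.] [0.653 0.073 0.017]
```

View pics/a5.png

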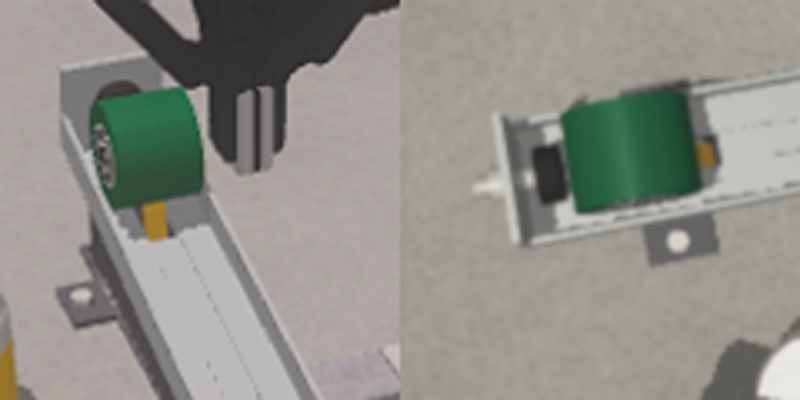

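Seen: the green roller sits square across the gutter, up by the buffer, with the yellow catch showing raised behind it (side crop (155,220), top crop (706,153)). The arm is clear, so I am handing in.

```bash
python3 -c "
from h import *
print(job_done())"
```

```text
the job is handed in; nothing more can be done
None
```

I pushed the green roller up the slope with the closed fingertips, over the catch and gently into the buffer, then backed off and handed the job in at about 20 s of the 51 s allowed. No verdict was reported.

**Final position:** Both cameras put the roller within 0.3 mm of the parked place along the slope and within 0.7 mm square to it. It looks straight across the gutter. It settled back about 4 mm when I let go and stayed there with the arm clear.

**Catch:** I did not measure its angle. That it is raised rests on the pictures and on the roller holding still at the parked place.

**Bystanders:** The side camera shows the tin, spare roller and brush within about 2 mm of their starts.

**Forces:** The most the arm read while pressing on the buffer was about 7 N, against the 35 N limit.

**Disagreements with the text:**
- **Fingertip height:** With the gripper shut, the camera showed the fingertips about 23 mm above the reported TCP. The text puts them 11 mm below it. I trusted the camera, lowered in small steps while watching the force, and no contact showed.
- **After the catch:** After the first push the roller stood about 3 mm past the parked place, with no contact on the fingers. I pressed it once more into the buffer so the catch could spring up fully, and it then settled at the parked place.

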